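Load and lock a reagent pack in the blood analyser

TASK

Load the fresh reagent pack (red handle) into the open bay of the white blood analyser: plug it in squarely and press it down, past the stiff seat, until you feel it stop fully home. Then slide the orange latch over the pack's shoulder as far as it goes, and let go. Leave the used pack (purple handle), the tube rack and the spirit bottle where they stand.

Things in the scene. Friction and masses are not known exactly. Their poses are not given: they have to be found in the camera images.
- fresh_pack: Loose white block pack, yellow band, RED handle, 0.15 to 0.3 kg, upright on the bench at any yaw. Plug part 56 (x) x 36 (y) x 49 mm high, foot stepped in to 50 x 30 mm over the lowest 6 mm; on its top (the shoulder) a centred handle 24 (x) x 20 (y) x 36 mm high. Origin: centre of the underside, z up. Fits either way round (half turn).
- fresh_pack_grip (a point): Centre of the top of the fresh pack's red handle, 85 mm above its underside, 36 mm above the shoulder; axes as the pack's. Grip the handle across y (20 mm), fingertips just above the shoulder.
- used_pack: Used pack, same shape and size as the fresh one but with a grey band and a PURPLE handle; loose, stands upright near it, not to be disturbed. Origin: centre of the underside.
- analyser: Fixed white bench analyser, 200 (x) x 280 (y) x 80 mm high, with a flat top. Origin: centre of the underside, z up; its yaw varies. On the top, from +y to -y: a flat dark screen in a 10 mm high grey frame (85 to 131 mm on the +y side), the black-edged bay, the orange latch.
- bay (a point): Centre of the bay's mouth, level with the analyser's flat top, 80 mm above the bench, 20 mm to +y of the analyser's middle; axes as the analyser's. The hole is 38.5 (x) x 58.5 (y) mm with a 2 mm lead-in: the pack's long side lies along the analyser's y. Fully home, the pack's underside is 50 mm below the mouth and its shoulder 1 mm below the analyser's top.
- seat (a joint): Green seat in the bay, m pressed down: 0 raised (start, its surface 40 mm below the mouth; the pack rests on it with its shoulder 9 mm proud), 0.010 at its hard stop. It yields to a steady push of about 10 N (stiff friction plus a damper, 0.4 N at 10 mm/s), does not spring back, and does not sink under the pack's weight.
- latch (a joint): Travel of the orange latch, m: 0 to 0.004 at the start (open), 0.022 closed (hard stop). Slides along the analyser's +y over the bay, 2 N of friction, stays where left. Its bar, 34 (x) x 60 (y) mm, 2 to 10 mm above the analyser's top, ends 39 mm to -y of the bay's centre at 0 and covers 11 mm of the shoulder when closed; a pack not home blocks it.
- latch_tab (a point): Centre of the top of the latch's upright tab, 12 (x) x 22 (y) x 28 mm high, standing on the bar, its top 38 mm above the analyser's top; axes as the analyser's. Moves with the latch. Pinch it across x, or push it towards +y.
- tube_rack: Loose black rack, 164 (x) x 76 (y) x 45 mm, with capped blood tubes standing in it to 102 mm. Origin: centre of the underside. Bystander.
- spirit_bottle: Loose white spirit bottle with a red label, 72 mm diameter, 170 mm high. Origin: centre of the underside. Bystander.
There are look-alikes about, which are no part of the job. What is shaped like the fresh_pack but pink is not meant.

How it is judged (in metres and radians):
On the way, in this order (a step that is already met when the one before it is completed fails the run):
1. the fresh pack is in the bay, square, and pressed fully home (z of fresh_pack in the frame of bay below -0.0475 m and horizontal distance between fresh_pack and bay below 0.005 m and value of joint seat above 0.008 m), for 0.2 s.
2. the latch is slid closed over the pack (value of joint latch above 0.019 m and z of fresh_pack in the frame of bay below -0.0475 m), for 0.2 s.
At the end, for the whole second after the job is handed in: The fresh pack rests in the bay, underside over 47.5 mm below the mouth (home: 50), within 5 mm of its centre, under 4 deg tilted, 5.7 deg turned; seat pressed over 8 of 10 mm, latch closed over 19 of 22 mm. Used pack, rack and bottle moved under 25 mm, not tipped (all of step 2 and horizontal distance between fresh_pack and bay below 0.005 m and angle between the x axis of fresh_pack and the y axis of bay, either way round below 0.1 rad and angle between fresh_pack's own z axis and vertical below 0.07 rad and value of joint seat above 0.008 m and linear speed of fresh_pack below 0.02 m/s); the robot touches nothing.
It fails at once if the used pack is moved more than 25 mm or tipped (distance of used_pack from where it was at the start of the episode above 0.025 m or angle between used_pack's own z axis and vertical above 0.3 rad).
It fails at once if the tube rack is moved more than 25 mm or tipped (distance of tube_rack from where it was at the start of the episode above 0.025 m or angle between tube_rack's own z axis and vertical above 0.3 rad).
It fails at once if the spirit bottle is moved more than 25 mm or tipped (distance of spirit_bottle from where it was at the start of the episode above 0.025 m or angle between spirit_bottle's own z axis and vertical above 0.3 rad).
It also fails if it takes over 64 s, if anything falls off the work surface, if the arm or the gripper's body presses on something with over 40 N, if the wrist force passes 120 N, or if a joint passes its speed limit or range.

ROBOT

A 6-joint arm with a two-finger parallel gripper is mounted at the origin on the work surface. World frame = base frame: x ahead of the robot, y to its left, z up, the work surface at z = 0. Lengths are in mm, angles in rad, forces in N, time in s.
With the tool pointing down it reaches from about 350 to 975 mm from the base axis. Payload 7.1 kg.
Tool frame: the origin (TCP) lies at the very end of the fingers, on their centre line; the grasp point (between the pads) lies 19 mm behind it; z points along the fingers, y is the line along which they close (so a half turn about z gives the same grasp; the last joint's range is limited). The gripper opens to 88 mm and grips with 3 to 60 N. Pads are 20 mm wide; open, the fingers measure 115 mm over their backs; the gripper's body (75 mm by 178 mm) begins 61 mm behind the grasp point.
Start: joints at [-1.138, 0.423, 1.63, -0, 1.089, -0.019], TCP at [272.88, -562.264, 222.675] pointing down, gripper open.
Joint ranges: [-3, 3], [-0.9, 2.11], [0.09, 2.58], [-1.31, 4.45], [0.11, 2.69], [-2.54, 2.54]. Speed limits (rad/s): [2.39, 2.39, 3.01, 3.14, 3.14, 3.14].

INTERFACE

Orientations are given as a unit quaternion [x, y, z, w].
In Python, from plant import r gives the robot as it stands.
- The arm moves only by the shell command python3 -m creep 'ROWS' [FORCE]. ROWS is JSON, a list of rows, each a list of 3 entries, a list of its own where there are three numbers: the shift along the tool's x, y, z in cm, then the turn about the tool's z in rad, then the opening, from 0 (shut) to 1 (fully open). In form: [[[x, y, z], twist, hand], ...]. A call has exactly 10 rows; each row is the pose to reach, as a shift and turn from the pose commanded when the call began, along the tool's axes at that moment; what a row does not reach only later rows make up. A row lasts 1/10 s, in which the tool goes at most 50 mm and 8.59 degrees, less where a joint would pass 70% of its speed; a pose out of reach is approached as far as the arm can. A call with a gripper value outside its range is refused whole. The fingers move at their own pace and stop on an object; FORCE is the grip in N (left out, the last holds). Time passes only in rows, so rows that repeat a pose let the fingers close, or fill a call up. It gives the time, the measured TCP pose, the force, the opening and the grip force at its end, in the units of the state.
- r.observe(): the state, without advancing time (a new reading comes with each control period).
- r.read_camera(name): name is "scene" or "top" or "wrist"; returns a dict with "frame" (400x640x3 uint8, blue, green, red), "fx", "fy", "cx", "cy" (pixels), "cam_to_world" (4x4, takes a point from camera to world coordinates); the wrist camera has in their place "tool_from_camera" (4x4, takes a point from camera to tool coordinates, whose origin is the TCP and whose axes are the flange's). Camera axes: x right, y down, z forward; pixel columns grow to the right and rows downward; lengths in mm; the calibration is good to about 2 mm. A picture is of the moment at which its call begins: read the wrist's pose just before it. There is no depth.
- r.hand_in(): hands the job in; it is judged then, once.
The state is a dict: "clock": time; "q": joint angles; "joint_velocities": joint speeds; "effort": joint torques, N m; "tcp_pos": TCP position; "tcp_rot": TCP orientation; "wrist_force": force on the tool from outside, world axes, zero at the start; "ft_torque": the same for the moment, N m; "width": opening from 0.0 (shut) to 1.0 (fully open); "grasp_force": force on a finger pad.
Only numpy, scipy, OpenCV 4.12 (cv2) and the standard library are available. Lean on these libraries where they do the work, as an engineer would, in place of code of your own. Each camera call takes 0.05 s, during which the arm holds its last target. There are 200 camera calls.

## Working session

There is one attempt and no reset: what is moved stays moved. The work goes in short steps, Python scripts to look and compute and a shell command to move; the robot and the scene stay as the last step left them, time stands still between calls to the robot, and variables do not carry over. Pictures are saved under pics/ and viewed, at most 10 in all, crops included, and the job is handed in when it is done.

```bash
mkdir -p pics; ls; cat > h.py <<'E'
import numpy as np, cv2
from plant import r
from scipy.spatial.transform import Rotation as R
def cam(name,save=None):
    s=r.observe(); c=r.read_camera(name)
    K=np.array([[c['fx'],0,c['cx']],[0,c['fy'],c['cy']],[0,0,1]])
    if name=='wrist':
        T=np.eye(4);T[:3,:3]=R.from_quat(s['tcp_rot']).as_matrix();T[:3,3]=s['tcp_pos'];M=T@np.array(c['tool_from_camera'])
    else: M=np.array(c['cam_to_world'])
    if save: cv2.imwrite(save,c['frame']); np.savez(save[:-4],K=K,M=M)
    return c['frame'],K,M
def ray(f,uv,z):
    d=np.load(f); K,M=d['K'],d['M']
    uv=np.atleast_2d(uv).astype(float)
    v=np.c_[uv,np.ones(len(uv))]@np.linalg.inv(K).T@M[:3,:3].T
    o=M[:3,3]; return o+v*((z-o[2])/v[:,2:3])
E
python3 -c "
from h import *
for n in ['top','scene']:
    f,K,M=cam(n,'pics/%s0.png'%n); print(K[0],M[:3,3],M[:3,2])
print(r.observe())"
```

```text
pics
[374.30445162   0.         321.15129544] [ 364.39709319  -20.27852413 1108.8088251 ] [ 0.11434057 -0.01231829 -0.99336524]
[502.76261009   0.         317.34354166] [1275.90017267  364.62300509 1171.38808146] [-0.57811956 -0.29019516 -0.76260379]
{'clock': 0.1, 'q': array([-1.13801671e+00,  4.23785146e-01,  1.63058786e+00, -4.30971479e-05,
        1.08860999e+00, -1.90004136e-02]), 'joint_velocities': array([-0.00150861, -0.00180651, -0.00127672, -0.00045862, -0.00110464,
       -0.00068166]), 'effort': array([ 2.07448267e-05, -5.45614815e+01, -2.74325109e+01,  6.45378884e-02,
        1.88810454e-02, -3.14621195e-05]), 'tcp_pos': array([ 272.65890738, -561.83812623,  221.97659831]), 'tcp_rot': array([ 9.74592676e-01,  2.23983554e-01, -1.61477836e-04, -6.76427184e-04]), 'wrist_force': array([ 0.77851039,  1.24180702, -0.72114393]), 'ft_torque': array([ 0.0100998 , -0.02596231, -0.00778303]), 'grasp_force': 0.0, 'width': 0.9948639778868129}
```

View pics/top0.png

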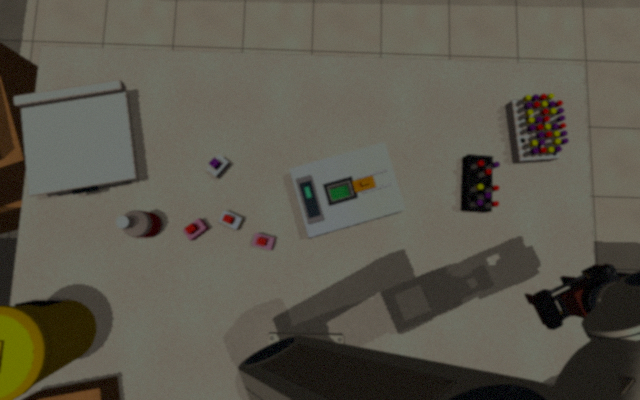

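View pics/scene0.png

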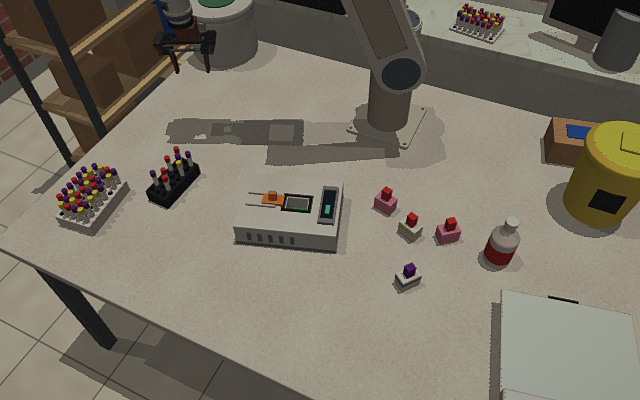

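Top view: red-handled blocks are at (196,229), (231,219) and (264,241), and the purple-handled used pack is at (218,165). Those at 196 and 264 are pink. The one at (231,219), which is (411,226) in the scene view, is white with a yellow band, so it fits. The bay is at (340,191) and the latch tab at (365,184). I'll confirm in one crop.

```bash
python3 - <<'E'
from h import *
a=cv2.imread('pics/top0.png')[140:265,175:415]; b=cv2.imread('pics/scene0.png')[170:295,230:470]
g=lambda x:cv2.convertScaleAbs(cv2.resize(x,(720,300) if 0 else (576,300),interpolation=cv2.INTER_CUBIC),alpha=1.3)
cv2.imwrite('pics/crop.png',np.vstack([g(a),g(b)]))
print('red top',ray('pics/top0.npz',[[232,218]],85),'purple',ray('pics/top0.npz',[[216,162]],85),'bay',ray('pics/top0.npz',[[340.5,191]],80),'tab',ray('pics/top0.npz',[[365,184]],110))
# analyser top outline
c=ray('pics/top0.npz',[[290,169],[387,145],[402,209],[308,237]],80); print(c.round(), c[:,:2].mean(0))
E
```

```text
red top [[427.25902898 208.88765801  85.        ]] purple [[581.334792   261.63527027  85.        ]] bay [[511.24610299 -86.00961558  80.        ]] tab [[ 528.07004155 -149.97750718  110.        ]]
[[ 569.   56.   80.]
 [ 646. -214.   80.]
 [ 466. -258.   80.]
 [ 382.    0.   80.]] [ 515.71871004 -103.8749933 ]
```

View pics/crop.png

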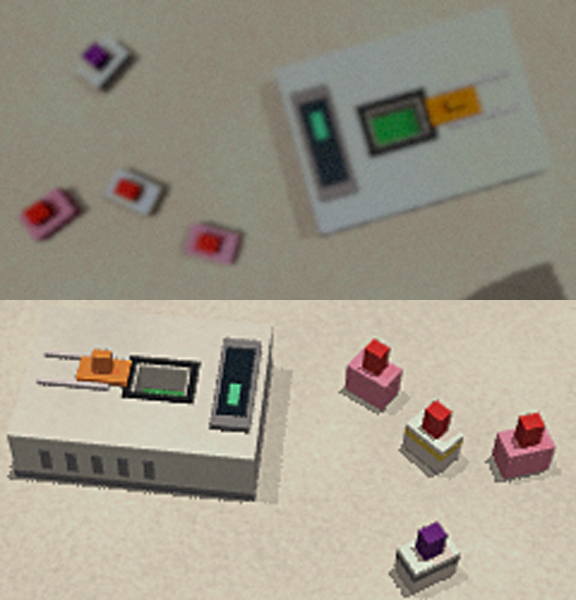

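White body, yellow band and red handle confirm (231,219). Pink neighbours are the look-alikes. Next I work out the shift to a wrist look above the bay, then one above the pack.

```bash
cat >> h.py <<'E'
def tgt(p,yaw=None,half=True):
    """shift (cm, tool axes) and twist to reach TCP p (mm) with tool x at world yaw"""
    s=r.observe(); m=R.from_quat(s['tcp_rot']).as_matrix()
    y0=np.arctan2(m[1,0],m[0,0]); d=m.T@(np.array(p)-s['tcp_pos'])/10
    t=0
    if yaw is not None:
        t=-(yaw-y0); t=(t+np.pi/2)%np.pi-np.pi/2 if half else (t+np.pi)%(2*np.pi)-np.pi
    print('t',s['clock'].__round__(2),'tcp',np.round(s['tcp_pos'],1),'yaw',round(y0,4),'q6',round(s['q'][5],2),'F',np.round(s['wrist_force'],1),'w',round(s['width'],3),'grip',round(s['grasp_force'],1),'-> shift',d.round(2),'twist',round(t,3))
E
python3 - <<'E'
from h import *
c=r.read_camera('wrist');print(np.array(c['tool_from_camera']).round(3),c['fx'],c['cx'],c['cy'])
tgt([515,-100,300]); tgt([430,205,300])
E
```

```text
[[ 0.00000e+00 -9.68000e-01 -2.51000e-01  6.84270e+01]
 [ 1.00000e+00  0.00000e+00  1.00000e-03  8.05000e-01]
 [-1.00000e-03 -2.51000e-01  9.68000e-01 -1.62077e+02]
 [ 0.00000e+00  0.00000e+00  0.00000e+00  1.00000e+00]] 286.45738639691996 325.7708951242788 199.20921125311213
t 0.15 tcp [ 272.7 -561.9  222.1] yaw 0.4518 q6 -0.02 F [ 0.3  0.3 -1. ] w 1.001 grip 0.0 -> shift [ 41.96 -30.99  -7.75] twist 0
t 0.15 tcp [ 272.7 -561.9  222.1] yaw 0.4518 q6 -0.02 F [ 0.3  0.3 -1. ] w 1.001 grip 0.0 -> shift [ 47.63 -62.14  -7.72] twist 0
```

```bash
python3 -m creep '[[[4.5,-3,-1],0,1],[[9,-6,-2],0,1],[[13,-9,-3],0,1],[[17,-12.5,-4],0,1],[[21,-15.5,-5],0,1],[[25,-18.5,-6],0,1],[[29.5,-21.5,-7],0,1],[[33.5,-24.5,-7.7],0,1],[[38,-28,-7.7],0,1],[[42,-31,-7.7],0,1]]'
python3 - <<'E'
from h import *
tgt([515,-100,300],0.278); tgt([430,205,300])
E
```

```text
clock: 1.15
tcp_pos: [502.8, -124.1, 299.7]
tcp_rot: [0.975, 0.224, 0.0, 0.0]
wrist_force: [0.7, 0.4, -0.8]
width: 1.0
grasp_force: 0.0
t 1.15 tcp [ 502.8 -124.1  299.7] yaw 0.4517 q6 0.85 F [ 0.7  0.4 -0.8] w 1.0 grip 0.0 -> shift [ 2.15 -1.64 -0.03] twist 0.174
t 1.15 tcp [ 502.8 -124.1  299.7] yaw 0.4517 q6 0.85 F [ 0.7  0.4 -0.8] w 1.0 grip 0.0 -> shift [  7.82 -32.79  -0.04] twist 0
```

```bash
python3 -m creep '[[[2,0,0],0,1],[[2,0,0],0,1],[[2,0,0],0,1],[[2,0,0],0,1],[[2,0,0],0,1],[[2,0,0],0,1],[[2,0,0],0,1],[[2,0,0],0,1],[[2,0,0],0,1],[[2,0,0],0,1]]'
python3 - <<'E'
from h import *
cam('wrist','pics/w1.png'); tgt([430,205,300],1.28)
E
```

```text
clock: 2.15
tcp_pos: [520.1, -117.3, 299.2]
tcp_rot: [0.975, 0.224, -0.0, -0.0]
wrist_force: [-0.2, -0.5, 0.3]
width: 1.002
grasp_force: 0.0
t 2.2 tcp [ 520.1 -117.3  299.2] yaw 0.4519 q6 0.87 F [-0.4  0.5 -1. ] w 1.002 grip 0.0 -> shift [  5.97 -32.93  -0.08] twist -0.828
```

View pics/w1.png

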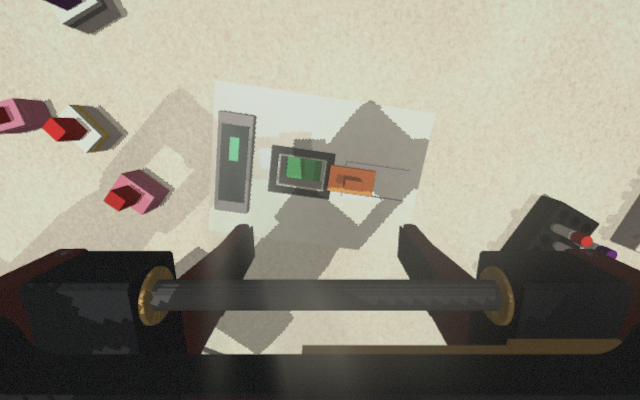

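Wrist view: bay rim spans (270–334, 146–198) with its centre near (302,172), the orange tab is at (350,180), and the fresh pack's red handle is at (65,128). I'll go lower over the bay for a finer measurement.

```bash
python3 - <<'E'
from h import *
b=ray('pics/w1.npz',[[302,172]],80)[0]; print(b, ray('pics/w1.npz',[[65,128]],85))
tgt([b[0]+5,b[1],195],0.278)
E
```

```text
[513.07838053 -86.60558077  80.        ] [[433.48312696 208.56297311  85.        ]]
t 2.2 tcp [ 520.1 -117.3  299.2] yaw 0.4519 q6 0.87 F [-0.4  0.5 -1. ] w 1.002 grip 0.0 -> shift [ 1.16 -2.85 10.42] twist 0.174
```

```bash
python3 -m creep '[[[0.3,-0.7,3],0.05,1],[[0.6,-1.5,6],0.1,1],[[1.2,-2.8,8.5],0.17,1],[[1.2,-2.8,10.4],0.17,1],[[1.2,-2.8,10.4],0.17,1],[[1.2,-2.8,10.4],0.17,1],[[1.2,-2.8,10.4],0.17,1],[[1.2,-2.8,10.4],0.17,1],[[1.2,-2.8,10.4],0.17,1],[[1.2,-2.8,10.4],0.17,1]]'
python3 - <<'E'
from h import *
f,K,M=cam('wrist','pics/w2.png')
hsv=cv2.cvtColor(f,cv2.COLOR_BGR2HSV)
o=(cv2.inRange(hsv,(5,120,60),(20,255,255)))
d=(f.max(2)<75).astype(np.uint8)*255; d[235:]=0
for n,m in (('or',o),('dark',d)):
    for c in cv2.findContours(m,cv2.RETR_EXTERNAL,2)[0]:
        if cv2.contourArea(c)>300: print(n,cv2.boundingRect(c),cv2.minAreaRect(c))
tgt([430,205,300],1.28)
E
```

```text
clock: 3.2
tcp_pos: [519.0, -87.0, 195.8]
tcp_rot: [0.99, 0.14, 0.0, 0.0]
wrist_force: [-0.5, 0.2, -0.2]
width: 1.001
grasp_force: 0.0
or (505, 339, 116, 15) ((562.5, 346.0), (14.0, 115.0), 90.0)
or (138, 267, 35, 58) ((153.7080078125, 295.35601806640625), (29.784425735473633, 59.121639251708984), 10.304845809936523)
or (359, 184, 63, 37) ((390.0567932128906, 201.99871826171875), (34.71831130981445, 62.642913818359375), 88.69805145263672)
dark (597, 174, 43, 61) ((618.0, 204.0), (60.0, 42.0), 90.0)
dark (283, 171, 80, 61) ((322.5, 201.0), (60.0, 79.0), 90.0)
dark (0, 0, 41, 67) ((21.294328689575195, 34.62525939941406), (37.116920471191406, 66.56002044677734), 5.5275397300720215)
t 3.25 tcp [518.8 -87.  195.6] yaw 0.2817 q6 1.1 F [ 0.  -0.3 -0.5] w 0.999 grip 0.0 -> shift [ -0.41 -30.51 -10.45] twist -0.998
```

View pics/w2.png

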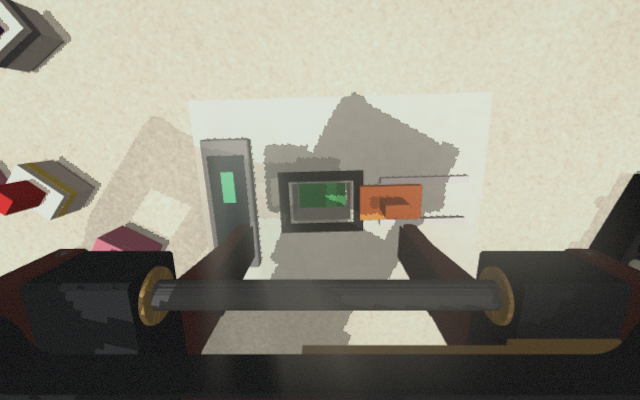

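Lower view: rim spans (283–363, 171–232), with its centre near (322.5,201.5). The analyser's far top edge runs from (190,100) to (491,93), and the tab is around (400,203). Now I fit the lines precisely.

```bash
python3 - <<'E'
from h import *
P='pics/w2.npz'; f=cv2.imread('pics/w2.png'); g=f.max(2).astype(float)
# far top edge via vertical colour-saturation gradient, subpixel
hsv=cv2.cvtColor(f,cv2.COLOR_BGR2HSV)[...,1].astype(float); s=cv2.GaussianBlur(hsv,(5,3),0)
xs=np.r_[200:330,380:480]; ys=np.array([85+np.argmax(np.abs(np.diff(s[85:112,x]))) for x in xs]); 
l=cv2.fitLine(np.c_[xs,ys].astype(np.float32),cv2.DIST_HUBER,0,.01,.01).ravel(); print(l)
xx=np.array([200,480.]); p=ray(P,np.c_[xx,l[3]+l[1]/l[0]*(xx-l[2])],80); v=p[0]-p[1]; print('edge y-axis yaw',np.arctan2(v[1],v[0]))
# rim outer edges: rows/cols of dark
d=(g<75)
L=[(np.where(d[y,275:340])[0][0]+275-.5,y) for y in range(178,226)]
T=[(x,np.where(d[160:200,x])[0][0]+160-.5) for x in range(288,358)]
B=[(x,200+np.where(d[200:240,x])[0][-1]+.5) for x in range(288,358)]
Rr=[(340+np.where(d[y,340:375])[0][-1]+.5,y) for y in list(range(174,183))+list(range(223,229))]
W={k:ray(P,np.array(a),80)[:,:2] for k,a in dict(L=L,T=T,B=B,R=Rr).items()}
for k,w in W.items():
    l=cv2.fitLine(w.astype(np.float32),cv2.DIST_HUBER,0,.01,.01).ravel(); print(k,np.median(w,0),np.arctan2(l[1],l[0]))
yaw=np.arctan2(v[1],v[0]); ey=np.array([np.cos(yaw),np.sin(yaw)]); ex=np.array([ey[1],-ey[0]])
pr={k:(np.median(w@ex),np.median(w@ey)) for k,w in W.items()}; print(pr)
c=ex*(pr['T'][0]+pr['B'][0])/2+ey*(pr['L'][1]+pr['R'][1])/2; print('centre',c,'size',pr['T'][0]-pr['B'][0],pr['L'][1]-pr['R'][1])
# analyser corners-> centre along y
e=ray(P,[[190,100],[491,93]],80)[:,:2]; print('edge mid +20 ey', (e@ey), (e@ey).mean()+20, 'ex edge-100',(e@ex).mean()-100,'bay',c@ey,c@ex)
E
```

```text
[ 9.9959725e-01 -2.8378299e-02  3.0431055e+02  9.6449753e+01]
edge y-axis yaw 1.8798262901656757Traceback (most recent call last):
  File "<stdin>", line 10, in <module>
IndexError: index 0 is out of bounds for axis 0 with size 0
```

```bash
python3 - <<'E'
from h import *
P='pics/w2.npz'; f=cv2.imread('pics/w2.png'); g=cv2.GaussianBlur(f.max(2),(3,3),0).astype(float)
print(g[200,276:296].astype(int), g[176,276:296].astype(int), g[162:182,320].astype(int), g[220:240,320].astype(int), g[176,350:372].astype(int))
yaw=1.8798; 
ey=np.array([np.cos(yaw),np.sin(yaw)]); ex=np.array([ey[1],-ey[0]])
def edge(a,b,n=25):  # first strong drop on the way from a to b
    t=np.linspace(0,1,100); a=np.array(a,float);b=np.array(b,float); q=a+t[:,None]*(b-a)
    v=cv2.remap(g.astype(np.float32),q[:,:1].astype(np.float32),q[:,1:].astype(np.float32),1).ravel(); return q[np.argmin(np.gradient(v))]
W=dict(L=[edge((277,y),(287,y)) for y in range(180,224,2)],T=[edge((x,165),(x,176)) for x in range(290,356,3)],
 B=[edge((x,238),(x,227)) for x in range(290,356,3)],R=[edge((369,y),(357,y)) for y in [173,175,177,179,181,227,229]])
W={k:ray(P,np.array(a),80)[:,:2] for k,a in W.items()}
for k,w in W.items():
    l=cv2.fitLine(w.astype(np.float32),cv2.DIST_HUBER,0,.01,.01).ravel(); print(k,'yaw',np.arctan2(l[1],l[0]),'std',np.std(w@ex),np.std(w@ey))
p={k:(np.median(w@ex),np.median(w@ey)) for k,w in W.items()}
c=ex*(p['T'][0]+p['B'][0])/2+ey*(p['L'][1]+p['R'][1])/2; print('centre',c,'size',p['T'][0]-p['B'][0],p['L'][1]-p['R'][1])
e=ray(P,[[190,100],[491,93]],80)[:,:2]; print('from analyser edges y',(e@ey).mean()+20,np.ptp(e@ey),'x',(e@ex).mean()-100,'rim',c@ey,c@ex)
print('tab top-ish',ray(P,[[400,203]],118))
E
```

```text
[149 149 140 116  93  84  82  80  78  76  73  71  79 103 128 134 122 105
  95  92] [128 112  93  84  81  79  78  77  75  75  73  71  71  71  69  68  67  66
  67  67] [128 128 128 127 127 127 127 125 111  85  67  62  62  61  61  61  61  62
  68  84] [112 115  97  68  55  56  56  57  57  57  61  81 114 141 149 149 148 148
 148 148] [ 63  63  63  63  63  64  64  64  64  63  64  64  76 109 138 150 152 152
 152 152 152 151]
L yaw 0.3139765 std 13.183145379872046 0.3170825955806377
T yaw -1.2663257 std 0.22532413827502917 18.59815673540299
B yaw -1.2631238 std 0.27974139621587496 19.655916938303836
R yaw 0.31446978 std 24.141284833047447 0.13192889861559615
centre [511.81487172 -85.01979534] size 63.41941058658847 84.28856816605781
from analyser edges y -237.59162286612553 276.05986999140987 x 461.3241714170872 rim -236.64084713372512 461.71846181177295
tab top-ish [[ 540.04176816 -149.16959547  118.        ]]
```

```bash
python3 - <<'E'
from h import *
tgt([433,208,195],1.28)
E
```

```text
t 3.25 tcp [518.8 -87.  195.6] yaw 0.2817 q6 1.1 F [ 0.  -0.3 -0.5] w 0.999 grip 0.0 -> shift [ -0.04 -30.72   0.05] twist -0.998
```

```bash
python3 -m creep '[[[0,-4,0],-0.12,1],[[0,-8,0],-0.24,1],[[0,-12,0],-0.36,1],[[0,-16,0],-0.48,1],[[0,-20,0],-0.6,1],[[0,-24,0],-0.72,1],[[0,-28,0],-0.86,1],[[0,-30.7,0],-1,1],[[0,-30.7,0],-1,1],[[0,-30.7,0],-1,1]]'
python3 -m creep '[[[0,0,0],0,1],[[0,0,0],0,1],[[0,0,0],0,1],[[0,0,0],0,1],[[0,0,0],0,0.7],[[0,0,0],0,0.7],[[0,0,0],0,0.7],[[0,0,0],0,0.7],[[0,0,0],0,0.7],[[0,0,0],0,0.7]]'
python3 - <<'E'
from h import *
f,K,M=cam('wrist','pics/w3.png')
hsv=cv2.cvtColor(f,cv2.COLOR_BGR2HSV)
m=cv2.inRange(hsv,(0,170,80),(4,255,255))|cv2.inRange(hsv,(174,170,80),(180,255,255))
for c in cv2.findContours(m,cv2.RETR_EXTERNAL,2)[0]:
    if cv2.contourArea(c)>100: print(cv2.boundingRect(c),cv2.minAreaRect(c))
tgt([433,208,195],1.28)
E
```

```text
clock: 4.25
tcp_pos: [433.2, 208.1, 195.3]
tcp_rot: [0.802, 0.598, -0.0, 0.0]
wrist_force: [-0.0, -0.3, 0.5]
width: 1.003
grasp_force: 0.0
clock: 5.25
tcp_pos: [433.3, 208.1, 195.2]
tcp_rot: [0.802, 0.598, -0.0, 0.0]
wrist_force: [-0.1, -0.1, 0.2]
width: 0.699
grasp_force: 0.0
t 5.3 tcp [433.3 208.1 195.2] yaw 1.2819 q6 0.71 F [-0.8  0.6  0.5] w 0.701 grip 0.0 -> shift [-0.02 -0.03  0.02] twist 0.002
```

View pics/w3.png

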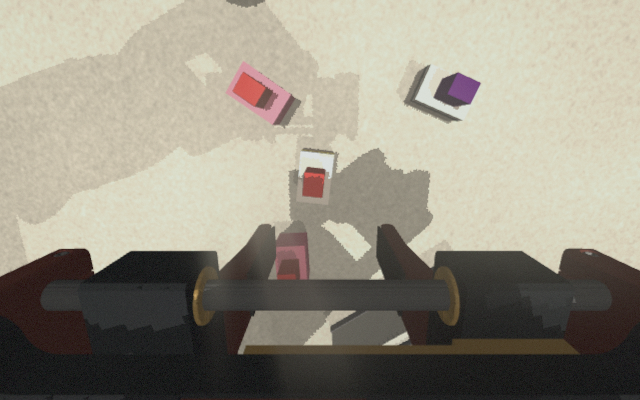

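Pack seen from above: shoulder spans about (298–336, 149–206), red handle top about (303–326, 171–197). The pink one at (290,268) is behind it, another pink at (262,92) and the used pack at (450,92) are clear. I'll enlarge for exact corners.

```bash
python3 - <<'E'
import cv2
f=cv2.imread('pics/w3.png')[140:215,280:355]; cv2.imwrite('pics/w3c.png',cv2.convertScaleAbs(cv2.resize(f,(600,600),interpolation=cv2.INTER_NEAREST),alpha=1.2))
E
```

```text
(no output)
```

View pics/w3c.png

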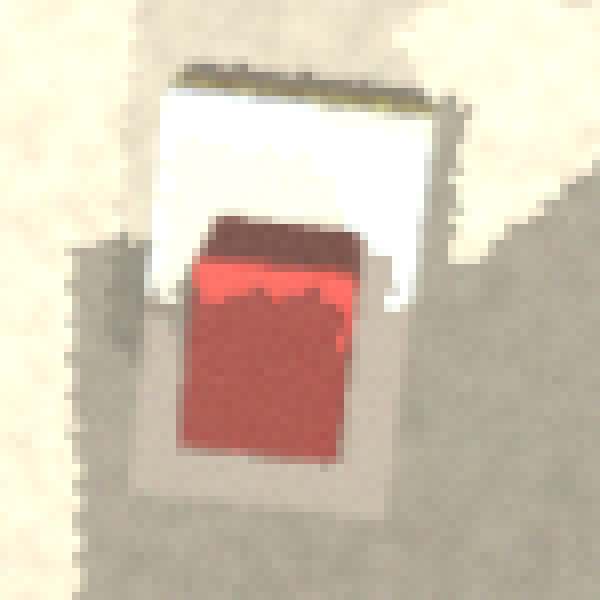

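Handle-top corners in the crop are (195,257), (361,270), (342,464), (178,447). Shoulder corners are (162,88), (437,112), (385,520), (130,493).

```bash
python3 - <<'E'
from h import *
for n,z,q in(('handle',85,[(195,257),(361,270),(342,464),(178,447)]),('shoulder',49,[(162,88),(437,112),(385,520),(130,493)])):
    p=ray('pics/w3.npz',np.array(q)/8+[279.5,139.5],z)[:,:2]; v=p[0]+p[1]-p[2]-p[3]; w=p[1]+p[2]-p[0]-p[3]
    print(n,p.mean(0),np.arctan2(v[1],v[0]),np.arctan2(w[1],w[0])+np.pi/2,np.linalg.norm(v)/2,np.linalg.norm(w)/2)
    c=p.mean(0); tgt([*c,56],np.arctan2(v[1],v[0]))
E
```

```text
handle [425.53981224 222.42235647] 1.1797500683908584 1.1892450932609617 23.849778488406322 20.056866072733158
t 5.3 tcp [433.3 208.1 195.2] yaw 1.2819 q6 0.71 F [-0.8  0.6  0.5] w 0.701 grip 0.0 -> shift [ 1.15 -1.15 13.92] twist 0.102
shoulder [425.28329037 222.36690079] 1.1708264132124884 1.1843661853792753 56.53162657017081 36.24697802676913
t 5.3 tcp [433.3 208.1 195.2] yaw 1.2819 q6 0.71 F [-0.8  0.6  0.5] w 0.701 grip 0.0 -> shift [ 1.14 -1.18 13.92] twist 0.111
```

```bash
python3 -m creep '[[[0.6,-0.6,1],0.05,0.7],[[1.1,-1.2,2],0.1,0.7],[[1.1,-1.2,5],0.1,0.7],[[1.1,-1.2,8],0.1,0.7],[[1.1,-1.2,11],0.1,0.7],[[1.1,-1.2,12.5],0.1,0.7],[[1.1,-1.2,13.4],0.1,0.7],[[1.1,-1.2,13.9],0.1,0.7],[[1.1,-1.2,13.9],0.1,0.7],[[1.1,-1.2,13.9],0.1,0.7]]'
python3 -m creep '[[[0,0,0],0,0.5],[[0,0,0],0,0.4],[[0,0,0],0,0.3],[[0,0,0],0,0.2],[[0,0,0],0,0.1],[[0,0,0],0,0.1],[[0,0,0],0,0.1],[[0,0,0],0,0.1],[[0,0,0],0,0.1],[[0,0,0],0,0.1]]' 35
python3 - <<'E'
from h import *
tgt([425.4,222.4,55],1.181)
E
```

```text
clock: 6.3
tcp_pos: [425.4, 222.2, 56.8]
tcp_rot: [0.83, 0.557, 0.001, 0.0]
wrist_force: [-0.2, 0.2, 0.4]
width: 0.699
grasp_force: 0.0
clock: 7.3
tcp_pos: [424.9, 222.0, 56.2]
tcp_rot: [0.83, 0.557, -0.0, -0.0]
wrist_force: [-0.1, 0.1, 0.6]
width: 0.225
grasp_force: 35.0
t 7.3 tcp [424.9 222.   56.2] yaw 1.1818 q6 0.85 F [-0.1  0.1  0.6] w 0.225 grip 35.0 -> shift [0.06 0.03 0.12] twist 0.001
```

```bash
python3 - <<'E'
from h import *
tgt([512,-85.6,196],1.880)
E
python3 -m creep '[[[0,0,-2],0,0.1],[[0,0,-5],0,0.1],[[0,0,-8],0,0.1],[[0,0,-11],0,0.1],[[0,0,-14],0,0.1],[[0,0,-14],0,0.1],[[0,0,-14],0,0.1],[[0,0,-14],0,0.1],[[0,0,-14],0,0.1],[[0,0,-14],0,0.1]]' 45
python3 - <<'E'
from h import *
tgt([512,-85.6,196],1.880)
E
```

```text
t 7.3 tcp [424.9 222.   56.2] yaw 1.1818 q6 0.85 F [-0.1  0.1  0.6] w 0.225 grip 35.0 -> shift [-25.16  19.72 -13.98] twist -0.698
clock: 8.3
tcp_pos: [424.3, 221.7, 195.0]
tcp_rot: [0.83, 0.557, -0.001, -0.0]
wrist_force: [0.2, -0.5, -2.4]
width: 0.229
grasp_force: 45.0
t 8.3 tcp [424.3 221.7 195. ] yaw 1.1818 q6 0.85 F [ 0.2 -0.5 -2.4] w 0.229 grip 45.0 -> shift [-25.1   19.77  -0.09] twist -0.698
```

```bash
python3 -m creep '[[[-2.5,2,0],-0.07,0.1],[[-5.5,4.3,0],-0.15,0.1],[[-9,7,0],-0.25,0.1],[[-12.5,9.9,0],-0.36,0.1],[[-16,12.6,0],-0.48,0.1],[[-19,15,0],-0.58,0.1],[[-22,17.4,0],-0.65,0.1],[[-24,19,0],-0.7,0.1],[[-25.1,19.8,0],-0.7,0.1],[[-25.1,19.8,0],-0.7,0.1]]'
python3 -m creep '[[[0,0,0.5],0,0.1],[[0,0,1.5],0,0.1],[[0,0,2.5],0,0.1],[[0,0,3],0,0.1],[[0,0,3],0,0.1],[[0,0,3],0,0.1],[[0,0,3],0,0.1],[[0,0,3],0,0.1],[[0,0,3],0,0.1],[[0,0,3],0,0.1]]'
python3 - <<'E'
from h import *
cam('wrist','pics/w4.png'); cam('top','pics/t4.png'); 
f=cv2.imread('pics/w4.png'); g=cv2.imread('pics/t4.png')[130:250,280:410]
cv2.imwrite('pics/w4v.png',np.hstack([f[100:400,200:450],cv2.resize(g,(325,300),interpolation=cv2.INTER_CUBIC)]))
tgt([512,-85.6,150],1.880)
E
```

```text
clock: 9.3
tcp_pos: [513.0, -86.4, 195.6]
tcp_rot: [0.59, 0.807, -0.0, -0.0]
wrist_force: [-0.1, -0.3, -2.8]
width: 0.226
grasp_force: 45.0
clock: 10.3
tcp_pos: [513.1, -85.4, 166.4]
tcp_rot: [0.589, 0.808, 0.0, 0.0]
wrist_force: [-1.0, 0.0, -1.9]
width: 0.226
grasp_force: 45.0
t 10.4 tcp [513.  -85.4 166.3] yaw 1.8817 q6 -0.5 F [-0.2  0.  -2.9] w 0.222 grip 45.0 -> shift [ 0.01 -0.1   1.63] twist 0.002
```

View pics/w4v.png

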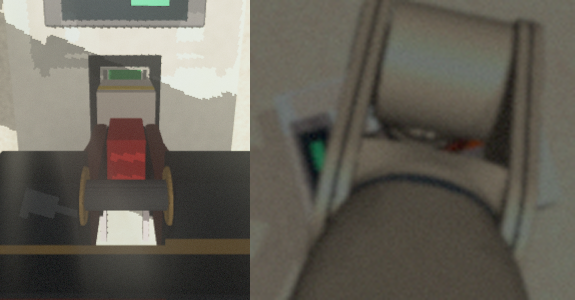

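Pack hangs over the bay mouth: the rim is at crop columns 89–161, the pack is centred at about 126, and the yaw looks square. I shift by −0.1 cm in tool y and start plugging it in gently.

```bash
python3 -m creep '[[[0,-0.05,0.5],0,0.1],[[0,-0.1,1],0,0.1],[[0,-0.1,1.6],0,0.1],[[0,-0.1,2.2],0,0.1],[[0,-0.1,2.5],0,0.1],[[0,-0.1,2.8],0,0.1],[[0,-0.1,3.1],0,0.1],[[0,-0.1,3.4],0,0.1],[[0,-0.1,3.6],0,0.1],[[0,-0.1,3.6],0,0.1]]'
python3 - <<'E'
from h import *
tgt([512,-85.6,106],1.880)
E
```

```text
clock: 11.4
tcp_pos: [511.9, -85.6, 130.0]
tcp_rot: [0.589, 0.808, -0.0, -0.0]
wrist_force: [0.2, 0.5, -2.1]
width: 0.227
grasp_force: 45.0
t 11.4 tcp [511.9 -85.6 130. ] yaw 1.8818 q6 -0.5 F [ 0.2  0.5 -2.1] w 0.227 grip 45.0 -> shift [-0.    0.02  2.4 ] twist 0.002
```

No contact force at 6 mm in. I carry on down.

```bash
python3 -m creep '[[[0,0,0.2],0,0.1],[[0,0,0.4],0,0.1],[[0,0,0.6],0,0.1],[[0,0,0.8],0,0.1],[[0,0,1],0,0.1],[[0,0,1.2],0,0.1],[[0,0,1.4],0,0.1],[[0,0,1.6],0,0.1],[[0,0,1.6],0,0.1],[[0,0,1.6],0,0.1]]'
python3 - <<'E'
from h import *
tgt([512,-85.6,96],1.880)
E
```

```text
clock: 12.4
tcp_pos: [512.0, -85.6, 114.2]
tcp_rot: [0.589, 0.808, -0.0, -0.0]
wrist_force: [-0.0, 0.3, -2.4]
width: 0.223
grasp_force: 45.0
t 12.4 tcp [512.  -85.6 114.2] yaw 1.8817 q6 -0.5 F [-0.   0.3 -2.4] w 0.223 grip 45.0 -> shift [0.   0.   1.82] twist 0.002
```

```bash
python3 -m creep '[[[0,0,0.2],0,0.1],[[0,0,0.4],0,0.1],[[0,0,0.6],0,0.1],[[0,0,0.8],0,0.1],[[0,0,1],0,0.1],[[0,0,1.2],0,0.1],[[0,0,1.4],0,0.1],[[0,0,1.6],0,0.1],[[0,0,1.8],0,0.1],[[0,0,2],0,0.1]]' 60
python3 -m creep '[[[0,0,0.1],0,0.1],[[0,0,0.2],0,0.1],[[0,0,0.3],0,0.1],[[0,0,0.4],0,0.1],[[0,0,0.5],0,0.1],[[0,0,0.6],0,0.1],[[0,0,0.6],0,0.1],[[0,0,0.6],0,0.1],[[0,0,0.6],0,0.1],[[0,0,0.6],0,0.1]]'
python3 - <<'E'
from h import *
tgt([512,-85.6,86.2],1.880)
E
```

```text
clock: 13.4
tcp_pos: [512.1, -85.7, 94.6]
tcp_rot: [0.589, 0.808, -0.0, 0.0]
wrist_force: [-2.4, -0.2, 8.0]
width: 0.223
grasp_force: 60.0
clock: 14.4
tcp_pos: [512.0, -85.7, 88.8]
tcp_rot: [0.589, 0.808, 0.0, 0.0]
wrist_force: [-2.2, 0.4, 5.9]
width: 0.219
grasp_force: 60.0
t 14.4 tcp [512.  -85.7  88.8] yaw 1.8818 q6 -0.5 F [-2.2  0.4  5.9] w 0.219 grip 60.0 -> shift [ 0.01 -0.    0.26] twist 0.002
```

Seat is yielding. I press 2.5 mm more, then a little past that to feel the stop.

```bash
python3 -m creep '[[[0,0,0.05],0,0.1],[[0,0,0.1],0,0.1],[[0,0,0.15],0,0.1],[[0,0,0.2],0,0.1],[[0,0,0.25],0,0.1],[[0,0,0.3],0,0.1],[[0,0,0.35],0,0.1],[[0,0,0.35],0,0.1],[[0,0,0.35],0,0.1],[[0,0,0.35],0,0.1]]'
```

```text
clock: 15.4
tcp_pos: [512.1, -85.7, 86.1]
tcp_rot: [0.589, 0.808, 0.0, 0.0]
wrist_force: [-5.8, 0.6, 15.5]
width: 0.226
grasp_force: 60.0
```

```bash
python3 -m creep '[[[0,0,0.05],0,0.1],[[0,0,0.1],0,0.1],[[0,0,0.15],0,0.1],[[0,0,0.15],0,0.1],[[0,0,0.15],0,0.1],[[0,0,0.15],0,0.1],[[0,0,0.15],0,0.1],[[0,0,0.15],0,0.1],[[0,0,0.15],0,0.1],[[0,0,0.15],0,0.1]]'
```

```text
clock: 16.4
tcp_pos: [512.2, -85.8, 86.0]
tcp_rot: [0.589, 0.808, 0.0, 0.0]
wrist_force: [-9.2, 0.1, 32.0]
width: 0.222
grasp_force: 60.0
```

Force climbs with no travel, so it is at the hard stop. I release it and rise.

```bash
python3 -m creep '[[[0,0,-0.15],0,0.1],[[0,0,-0.2],0,0.1],[[0,0,-0.2],0,0.2],[[0,0,-0.2],0,0.3],[[0,0,-0.2],0,0.4],[[0,0,-0.2],0,0.5],[[0,0,-0.2],0,0.5],[[0,0,-0.2],0,0.5],[[0,0,-0.2],0,0.5],[[0,0,-0.2],0,0.5]]'
python3 -m creep '[[[0,0,-1],0,0.5],[[0,0,-3],0,0.5],[[0,0,-6],0,0.5],[[0,0,-9],0,0.5],[[0,0,-10],0,0.5],[[0,0,-10],0,0.5],[[0,0,-10],0,0.5],[[0,0,-10],0,0.5],[[0,0,-10],0,0.5],[[0,0,-10],0,0.5]]'
python3 - <<'E'
from h import *
yaw=1.880;ey=np.array([np.cos(yaw),np.sin(yaw)])
b=np.array([512,-85.6]); tgt([*(b-60*ey),187],yaw)
E
```

```text
clock: 17.4
tcp_pos: [512.0, -85.6, 85.1]
tcp_rot: [0.589, 0.808, -0.0, -0.0]
wrist_force: [-0.4, -0.1, -1.0]
width: 0.498
grasp_force: 0.0
clock: 18.4
tcp_pos: [511.5, -85.6, 184.3]
tcp_rot: [0.589, 0.808, -0.0, -0.001]
wrist_force: [0.1, -0.4, -1.0]
width: 0.501
grasp_force: 0.0
t 18.4 tcp [511.5 -85.6 184.3] yaw 1.8818 q6 -0.5 F [ 0.1 -0.4 -1. ] w 0.501 grip 0.0 -> shift [-6.02  0.04 -0.28] twist 0.002
```

```bash
python3 -m creep '[[[-1,0,-0.2],0,0.5],[[-3,0,-0.3],0,0.5],[[-5,0,-0.3],0,0.5],[[-7,0,-0.3],0,0.5],[[-7.5,0,-0.3],0,0.5],[[-7.5,0,-0.3],0,0.5],[[-7.5,0,-0.3],0,0.5],[[-7.5,0,-0.3],0,0.5],[[-7.5,0,-0.3],0,0.5],[[-7.5,0,-0.3],0,0.5]]'
python3 - <<'E'
from h import *
f,K,M=cam('wrist','pics/w5.png'); cv2.imwrite('pics/w5v.png',cv2.resize(f[20:270,200:450],(600,600),interpolation=cv2.INTER_NEAREST))
tgt([0,0,0])
E
```

```text
clock: 19.4
tcp_pos: [534.9, -156.6, 188.3]
tcp_rot: [0.589, 0.808, 0.0, -0.0]
wrist_force: [-1.4, 0.5, 0.7]
width: 0.498
grasp_force: 0.0
t 19.45 tcp [ 534.9 -156.7  188.3] yaw 1.8823 q6 -0.62 F [0.1 0.1 1.1] w 0.501 grip 0.0 -> shift [ 31.31 -46.12  18.83] twist 0
```

View pics/w5v.png

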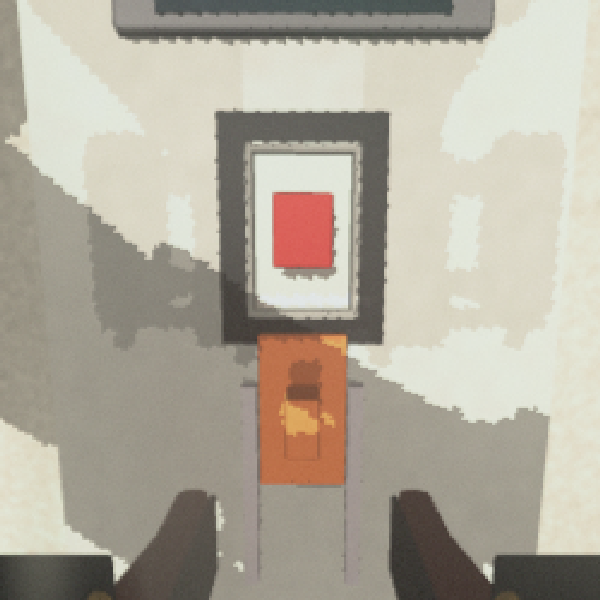

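Pack sits flush in the bay: shoulder (253–352, 152–308), red handle centred. The tab's top face is at crop (286–319, 400–460), so its centre is near uv (326,199).

```bash
python3 - <<'E'
from h import *
p=ray('pics/w5.npz',[[325.7,198.8]],118)[0]; yaw=1.882; ey=np.array([np.cos(yaw),np.sin(yaw)])
h=ray('pics/w5.npz',[[200+304/2.4,20+230/2.4]],115)[0]; print(p,h,(p-h)[:2]@ey)
tgt([p[0],p[1],98],yaw)
E
```

```text
[ 532.67638294 -149.49967193  118.        ] [512.87301266 -85.62161904 115.        ] -66.87359996936306
t 19.45 tcp [ 534.9 -156.7  188.3] yaw 1.8823 q6 -0.62 F [0.1 0.1 1.1] w 0.501 grip 0.0 -> shift [0.75 0.   9.03] twist 0.0
```

```bash
python3 -m creep '[[[0.4,0,1],0,0.5],[[0.7,0,3],0,0.5],[[0.7,0,5],0,0.5],[[0.7,0,7],0,0.5],[[0.7,0,8.5],0,0.5],[[0.7,0,9],0,0.5],[[0.7,0,9],0,0.5],[[0.7,0,9],0,0.5],[[0.7,0,9],0,0.5],[[0.7,0,9],0,0.5]]'
python3 -m creep '[[[0,0,0],0,0.4],[[0,0,0],0,0.3],[[0,0,0],0,0.2],[[0,0,0],0,0.1],[[0,0,0],0,0.05],[[0,0,0],0,0.05],[[0,0,0],0,0.05],[[0,0,0],0,0.05],[[0,0,0],0,0.05],[[0,0,0],0,0.05]]' 20
```

```text
clock: 20.45
tcp_pos: [533.3, -150.5, 99.0]
tcp_rot: [0.589, 0.808, 0.0, 0.001]
wrist_force: [-0.5, 0.1, -0.6]
width: 0.5
grasp_force: 0.0
clock: 21.45
tcp_pos: [532.7, -150.5, 98.2]
tcp_rot: [0.589, 0.808, -0.0, -0.0]
wrist_force: [-1.9, -1.2, 2.6]
width: 0.134
grasp_force: 20.0
```

```bash
python3 -m creep '[[[0.3,0,0],0,0.05],[[0.6,0,0],0,0.05],[[0.9,0,0],0,0.05],[[1.2,0,0],0,0.05],[[1.5,0,0],0,0.05],[[1.8,0,0],0,0.05],[[1.9,0,0],0,0.05],[[2,0,0],0,0.05],[[2,0,0],0,0.05],[[2,0,0],0,0.05]]'
```

```text
clock: 22.45
tcp_pos: [526.5, -131.1, 98.2]
tcp_rot: [0.589, 0.808, 0.0, -0.0]
wrist_force: [-2.9, -0.6, 3.5]
width: 0.136
grasp_force: 20.0
```

```bash
python3 -m creep '[[[0.05,0,0],0,0.05],[[0.1,0,0],0,0.05],[[0.15,0,0],0,0.05],[[0.2,0,0],0,0.05],[[0.25,0,0],0,0.05],[[0.3,0,0],0,0.05],[[0.3,0,0],0,0.05],[[0.3,0,0],0,0.05],[[0.3,0,0],0,0.05],[[0.3,0,0],0,0.05]]'
```

```text
clock: 23.45
tcp_pos: [526.5, -130.7, 98.4]
tcp_rot: [0.589, 0.808, -0.001, 0.002]
wrist_force: [-2.9, -14.7, 0.5]
width: 0.137
grasp_force: 20.0
```

Hard stop felt: 14.7 N with only 0.4 mm of further travel. I unload, open, rise, and check.

```bash
python3 -m creep '[[[-0.2,0,0],0,0.05],[[-0.26,0,0],0,0.05],[[-0.26,0,0],0,0.2],[[-0.26,0,0],0,0.3],[[-0.26,0,0],0,0.4],[[-0.26,0,0],0,0.5],[[-0.26,0,0],0,0.5],[[-0.26,0,0],0,0.5],[[-0.26,0,0],0,0.5],[[-0.26,0,0],0,0.5]]'
python3 -m creep '[[[0,0,-1],0,0.5],[[0,0,-3],0,0.5],[[0,0,-6],0,0.5],[[-1,0,-9],0,0.5],[[-2,0,-10],0,0.5],[[-2,0,-10],0,0.5],[[-2,0,-10],0,0.5],[[-2,0,-10],0,0.5],[[-2,0,-10],0,0.5],[[-2,0,-10],0,0.5]]'
python3 - <<'E'
from h import *
f,K,M=cam('wrist','pics/w6.png'); cv2.imwrite('pics/w6v.png',cv2.resize(f[20:270,200:450],(600,600),interpolation=cv2.INTER_NEAREST))
tgt([0,0,0])
E
```

```text
clock: 24.45
tcp_pos: [526.6, -131.0, 98.2]
tcp_rot: [0.589, 0.808, 0.0, 0.0]
wrist_force: [-0.8, -0.4, -0.3]
width: 0.503
grasp_force: 0.0
clock: 25.45
tcp_pos: [532.2, -149.6, 197.2]
tcp_rot: [0.589, 0.808, -0.0, -0.001]
wrist_force: [-1.1, -0.4, 0.7]
width: 0.5
grasp_force: 0.0
t 25.5 tcp [ 532.3 -149.7  197.5] yaw 1.882 q6 -0.61 F [-0.4  0.1 -0.2] w 0.5 grip 0.0 -> shift [ 30.54 -46.07  19.82] twist 0
```

View pics/w6v.png

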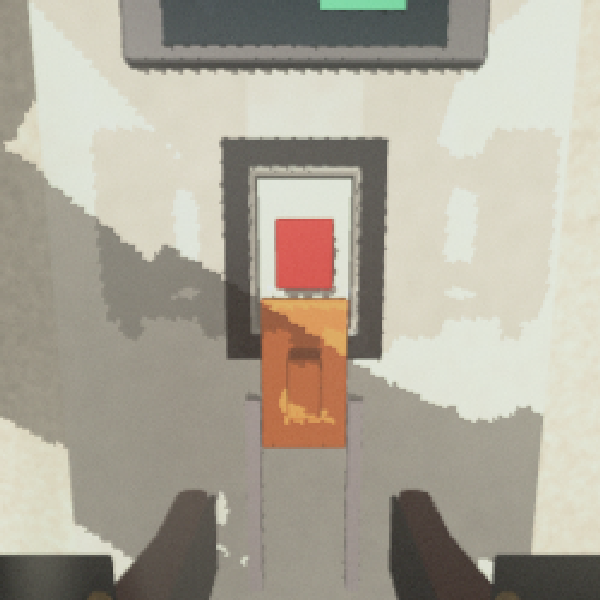

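The latch bar's end, at crop row 298, covers the shoulder right up to the handle at (275–334, 219–291). The pack is flush and the gripper is clear.

```bash
python3 -c "
from plant import r
print(r.hand_in())"
```

```text
the job is handed in; nothing more can be done
None
```

The fresh pack is pressed to its hard stop in the bay, the latch is closed to its own stop over the shoulder, the gripper is clear, and the job was handed in after about 25.5 s; no verdict was returned.

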